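# Gauge a coffee tamper and sort it

## Task

Test the coffee tamper that stands on the blue mat: lower its steel foot upright into the round bore of the aluminium gauge block on the same mat until it either sits fully home on the bottom or stops in the mouth. If it went fully home, stand it upright in the green half of the tray; if it stopped in the mouth, stand it upright in the red half. Leave the other tamper where it is.

Things in the scene. Friction and masses are not known exactly. Their poses are not given: they have to be found in the camera images.
- tamper_a_center (a point): one of two look-alike coffee tampers, upright, 100 mm tall: steel foot (26 mm high) below a dark wooden handle, 30 mm in diameter, from 34 mm up to the top. The foot is 53 mm in diameter on one (fits the gauge), 63 mm on the other (too big); which is which is not told. One, at random, stands on the yellow spot of the blue mat. Origin: on the axis, half-way up (50 mm above the underside); z up.
- tamper_b_center (a point): one of two look-alike coffee tampers, upright, 100 mm tall: steel foot (26 mm high) below a dark wooden handle, 30 mm in diameter, from 34 mm up to the top. The foot is 53 mm in diameter on one (fits the gauge), 63 mm on the other (too big); which is which is not told. One, at random, stands on the yellow spot of the blue mat. Origin: on the axis, half-way up (50 mm above the underside); z up.
- gauge_bore (a point): centre of the bore's mouth in the top of the fixed grey aluminium gauge block (100 x 100 mm, 40 mm high) on a blue mat. Blind bore 59 mm wide, 28 mm deep from the mouth, with a 45-degree lead-in cone 8 mm deep, 75 mm across at the top. A 53 mm foot goes down 28 mm, a 63 mm foot stops at about 10 mm or less. z up; x points to the mat's yellow spot, 150 mm away; the tamper there stands on counter level.
- tray: fixed open sorting tray, 120 mm (x) by 230 mm (y), walls 35 mm high and 5 mm thick, floor 5 mm thick. Two halves, each 110 x 105 mm inside: green, centred 57.5 mm from the origin towards +y, and red, centred 57.5 mm towards -y. Origin: centre of the underside, on the counter; z up.
Things that resemble listed ones, but are neither listed nor needed, are in the scene too. Leave any pink or purple look-alike of the part that bears tamper_a_center alone.

How it is judged:
By the outcome, as a careful person would: the job done as asked, in the order asked, and still so for the second after the job is handed in, with the robot touching nothing.
It also fails if it takes over 56 s, if anything falls off the work surface, if the arm or the gripper's body presses on something with over 40 N, if the wrist force passes 120 N, or if a joint passes its speed limit or range.

## Robot

A 6-joint arm with a two-finger parallel gripper is mounted at the origin on the work surface. World frame = base frame: x ahead of the robot, y to its left, z up, the work surface at z = 0. Lengths are in m, angles in rad, forces in N, time in s.
With the tool pointing down it reaches from about 0.4 to 0.825 m from the base axis. Payload 7 kg.
Tool frame: the origin (TCP) lies midway between the tips of the shut fingers; the grasp point (between the pads) lies arm.hold_point_z behind it (arm.hold_point_z is the distance from the TCP to the grasp point, in m); z points along the fingers, y is the line along which they close (so a half turn about z gives the same grasp; the last joint's range is limited). The gripper opens to 88 mm and grips with 3 to 60 N. Pads are 19 mm wide; open, the fingers measure 130 mm over their backs; the gripper's body (78 mm by 193 mm) begins 47 mm behind the grasp point.
Start: joints at [1.481, 0.359, 0.012, 0, -1.224, -0.288], TCP at [0.249, 0.627, 0.227] pointing down, gripper open.
Joint ranges: [-3.07, 3.07], [-1.43, 2.12], [-1.02, 1.25], [-3.03, 1.67], [-3.05, -0], [-3.03, 3.03]. Speed limits (rad/s): [2.39, 2.39, 3.01, 3.14, 3.14, 3.14].

## Interface

Orientations are given as [roll, pitch, yaw] about the fixed x, y, z axes, in that order (R = Rz(yaw) Ry(pitch) Rx(roll)).
In Python, from station import arm gives the robot as it stands.
- The arm moves only by the shell command python3 -m crank 'ROWS' [OPENING] [FORCE]. ROWS is JSON, a list that holds one entry, the list of rows, each a list of 4 numbers: the shift along the tool's x, y, z in units of 25 mm (1.0 is 25 mm), then the turn about the tool's z in units of 5 degrees (1.0 is 5 degrees). A call has 1 to 12 rows; each row is the pose to reach, as a shift and turn from the pose commanded when the call began, along the tool's axes at that moment; what a row does not reach only later rows make up. A row lasts 1/8 s, in which the tool goes at most 62.5 mm and 10.7 degrees, less where a joint would pass 70% of its speed; a pose out of reach is approached as far as the arm can. A call with a gripper value outside its range is refused whole. OPENING is the closure, from 0 (fully open) to 1 (shut), set as the call begins (- or left out, the last holds). The fingers move at their own pace and stop on an object; FORCE is the grip in N (left out, the last holds). Time passes only in rows, so rows that repeat a pose let the fingers close. It gives the time, the measured TCP pose, the force, the opening and the grip force at its end, in the units of the state.
- arm.get_state(): the state, without advancing time (a new reading comes with each control period).
- arm.grab_frame(name): name is "side" or "top" or "wrist"; returns (picture, depth): 480x640x3 uint8, red, green, blue; 480x640 float32, m along the optical axis (not along the pixel's ray), 0 where there is no reading.
- arm.get_calibration(name): a dict with "mtx" (3x3 intrinsics, pixels), "k1" (the pictures are not rectified: a ray, as slopes to the right and down, at radius r is drawn at 1 + k1 r^2 times it, then the intrinsics apply), "R" (3x3) and "t" (3): a world point X has camera coordinates R X + t; the wrist camera has in their place "mount" (4x4, takes a point from camera to tool coordinates, whose origin is the TCP and whose axes are the flange's). Camera axes: x right, y down, z forward; pixel columns grow to the right and rows downward; lengths in m; the calibration is good to about 2 mm. A picture is of the moment at which its call begins: read the wrist's pose just before it. get_calibration takes no time and is no camera call.
- arm.job_done(): hands the job in; it is judged then, once.
Trained networks look in the newest picture that a camera, given by its name, has taken for a name from the list of things; names that differ only in an ending like _2 or _b are one class to them, and where a whole thing is asked for, a point or a joint stands for the part that bears it (a point fixed in the world has none). Each returns a list of dicts, best first, with "score" (0 to 1); they miss things now and then, are a little off and sometimes report something else, mostly with a low value. They report only what shows in the picture. A call takes as long as a camera call. They do not tell look-alikes from the thing itself.
- arm.recognise(thing, camera): "extent" ([left, top, width, height] in pixels, round what is visible of it).
- arm.trace(thing, camera): "mask" (480x640 bool, what is visible of it) and "extent" ([left, top, width, height] in pixels, round what is visible of it).
The state is a dict: "t": time; "q": joint angles; "qd": joint speeds; "joint_efforts": joint torques, N m; "eef_pos": TCP position; "ee_rot": TCP orientation; "force": force on the tool from outside, world axes, zero at the start; "moment": the same for the moment, N m; "width": finger opening in m; "gripper_force": force on a finger pad.
Only numpy, scipy, OpenCV 4.12 (cv2) and the standard library are available. Lean on these libraries where they do the work, as an engineer would, in place of code of your own. Each camera call takes 0.05 s, during which the arm holds its last target. There are 200 camera calls.

## Working session

There is one attempt and no reset: what is moved stays moved. The work goes in short steps, Python scripts to look and compute and a shell command to move; the robot and the scene stay as the last step left them, time stands still between calls to the robot, and variables do not carry over. Pictures are saved under pics/ and viewed, at most 10 in all, crops included, and the job is handed in when it is done.

```bash
mkdir -p pics
python3 - <<'E'
from station import arm
import cv2,numpy as np
print(arm.get_state(), arm.hold_point_z)
ims=[]
for n in("side","top"):
    p,d=arm.grab_frame(n); np.save(f"{n}_d.npy",d); cv2.imwrite(f"{n}.png",p[:,:,::-1]); cv2.imwrite(f"pics/{n}1.png",p[:,:,::-1])
    c=arm.get_calibration(n); print(n,c)
    for th in("tamper_a_center","gauge_bore","tray"):
        print(th,[(r["score"],r["extent"]) for r in arm.recognise(th,n)])
E
```

```text
{'t': 0.0, 'q': array([ 1.48104676e+00,  3.59381551e-01,  1.10519703e-02, -3.37069354e-04,
       -1.22409423e+00, -2.88094403e-01]), 'qd': array([-0.00024877,  0.00109494, -0.00081927,  0.00177291,  0.0003661 ,
        0.00075813]), 'joint_efforts': array([ 3.70185335e-04, -5.82723391e+01,  2.93047625e+01,  6.99716985e+00,
        6.90389556e-03, -1.56794044e-04]), 'eef_pos': array([0.24887189, 0.62691778, 0.22562549]), 'ee_rot': array([ 3.13994221e+00, -1.58646351e-04, -3.77958629e-01]), 'force': array([-0.69189209, -0.48926092,  0.68928118]), 'moment': array([-0.01317014, -0.01213688, -0.00408659]), 'gripper_force': 0.0, 'width': 0.08793700779811135} 0.0188
side {'mtx': array([[622.03101612,   0.        , 313.73370668],
       [  0.        , 622.03101612, 231.07009183],
       [  0.        ,   0.        ,   1.        ]]), 'k1': -0.15922864700064276, 'R': array([[ 0.67065426, -0.74176902, -0.00126206],
       [-0.41786842, -0.37639976, -0.82686711],
       [ 0.61286936,  0.55506932, -0.56239594]]), 't': array([-0.37656936,  0.30949553,  0.85406546])}
tamper_a_center [(0.79, [186.6, 160.0, 22.6, 48.9]), (0.69, [231.8, 175.2, 22.4, 49.1]), (0.65, [256.6, 149.8, 21.5, 43.2])]
gauge_bore [(0.96, [143.2, 202.0, 146.8, 79.5]), (0.74, [337.7, 203.7, 27.5, 54.3])]
tray [(0.69, [335.6, 287.9, 159.9, 106.6])]
top {'mtx': array([[527.32153522,   0.        , 316.55223459],
       [  0.        , 527.32153522, 231.05089278],
       [  0.        ,   0.        ,   1.        ]]), 'k1': -0.15667168348409716, 'R': array([[-0.10101355, -0.99486858,  0.00572398],
       [-0.97323572,  0.09762008, -0.20804458],
       [ 0.20641824, -0.0265861 , -0.9781026 ]]), 't': array([0.07709001, 0.56516258, 0.94476722])}
tamper_a_center [(0.98, [161.6, 157.6, 30.3, 35.0]), (0.88, [198.5, 222.9, 29.2, 26.1]), (0.65, [131.0, 240.5, 32.2, 30.3])]
gauge_bore [(0.63, [181.2, 207.6, 73.0, 144.3])]
tray []
```

View pics/top1.png

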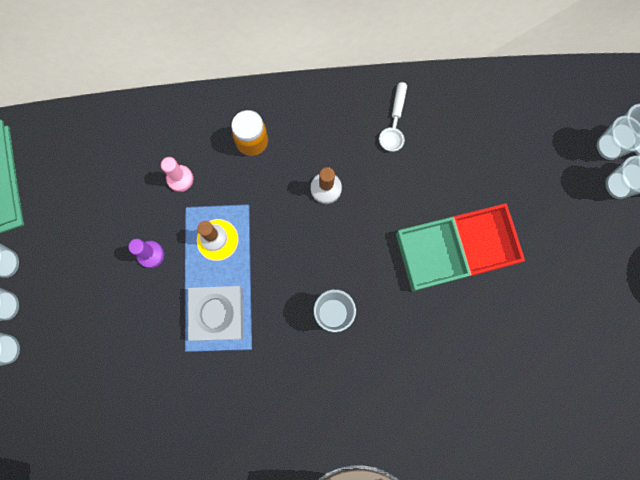

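View pics/side1.png

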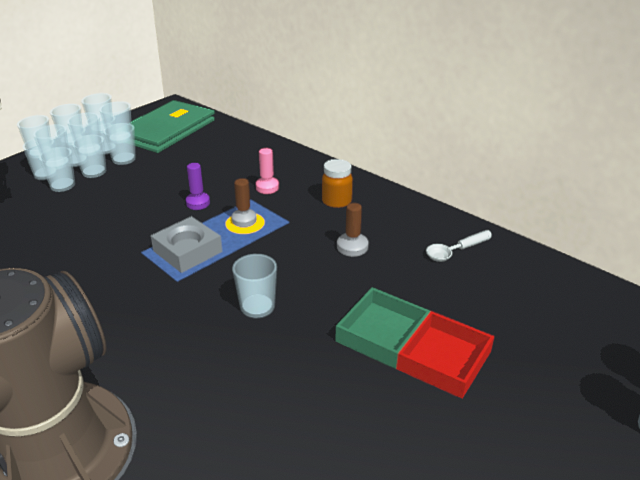

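The top view shows four things that could be taken for the tamper: a brown-handled one on the yellow spot (213,237), a brown-handled one off the mat (326,187), a pink one (177,175) and a purple one (146,250). I choose the one on the yellow spot. The gauge block is at (214,314), and the tray's green half is at (434,254) and its red half at (490,240). In the side view the same tamper is at (243,203).

```bash
cat > h.py <<'E'
import numpy as np,cv2
from station import arm
from scipy.spatial.transform import Rotation as Ro
def cloud(d,c,R=None,t=None):
    """world points HxWx3; R,t world->cam"""
    if R is None: R,t=c["R"],c["t"]
    v,u=np.mgrid[0:480,0:640]; K=c["mtx"]
    p=np.stack([u,v],-1).reshape(-1,1,2).astype(float)
    n=cv2.undistortPoints(p,K,np.array([c["k1"],0,0,0.])).reshape(480,640,2)
    X=np.dstack([n,np.ones((480,640))])*d[...,None]
    W=(X-t)@R
    W[d<=0]=np.nan
    return W
def circ(P,r=None):
    from scipy.optimize import least_squares
    m=P.mean(0)
    f=(lambda a:np.hypot(*(P-a[:2]).T)-a[2]) if r is None else (lambda a:np.hypot(*(P-a[:2]).T)-r)
    s=least_squares(f,[*m,.02] if r is None else m,loss="soft_l1",f_scale=.001); return s.x
def wristcam():
    s=arm.get_state(); c=arm.get_calibration("wrist"); p,d=arm.grab_frame("wrist")
    T=np.eye(4);T[:3,:3]=Ro.from_euler("xyz",s["ee_rot"]).as_matrix();T[:3,3]=s["eef_pos"]
    M=np.linalg.inv(T@c["mount"]); return p,d,c,M[:3,:3],M[:3,3]
E
python3 - <<'E'
from h import *
for n in("top","side"):
    c=arm.get_calibration(n);d=np.load(f"{n}_d.npy");W=cloud(d,c);im=cv2.imread(f"{n}.png");hsv=cv2.cvtColor(im,cv2.COLOR_BGR2HSV)
    z=W[...,2]; H,S,V=cv2.split(hsv)
    boxes=dict(top=((190,215,40,40),(180,280,70,70),(390,195,150,110)),side=((225,170,40,60),(140,205,90,75),(325,275,180,130)))[n]
    def sub(b,m):
        k=np.zeros((480,640),bool);x,y,w,h=b;k[y:y+h,x:x+w]=1; return W[k&m]
    br=(H<15)&(S>90)&(V<170)
    P=sub(boxes[0],br&(z>.04)&(z<.11)); print(n,"handle",len(P),P[:,2].min(),P[:,2].max(),circ(P[:,:2],.015),circ(P[:,:2]))
    T=P[P[:,2]>P[:,2].max()-.006]; print(" top mean",T.mean(0),len(T))
    P=sub(boxes[0],(S<60)&(z<.04)&(z>.004)); print(" foot",len(P),circ(P[:,:2]))
    P=sub(boxes[1],(z>.035)&(z<.046)); print(" block",cv2.minAreaRect(P[:,:2].astype(np.float32)),np.median(P[:,2]))
    P=sub(boxes[1],(z>.006)&(z<.018)&(S<60)); print(" bore bottom",P.mean(0),len(P))
    for nm,m in(("green",(H>60)&(H<90)&(S>90)),("red",((H<6)|(H>174))&(S>150))):
        P=sub(boxes[2],m&(z>-.005)&(z<.045)); print(nm,len(P),cv2.minAreaRect(P[:,:2].astype(np.float32)))
E
```

```text
top handle 165 0.04465940409170731 0.10244995413553465 [0.58938892 0.22482217] [0.58566748 0.22376182 0.01161311]
 top mean [0.58681595 0.22680126 0.09887597] 65
 foot 317 [0.58955856 0.22620318 0.02117381]
 block ((0.43617090582847595, 0.22934570908546448), (0.10203945636749268, 0.1001419648528099), 87.16419219970703) 0.03898133672663365
 bore bottom [0.43685688 0.22891413 0.01124578] 723
green 3733 ((0.5143877863883972, -0.20814698934555054), (0.1282537877559662, 0.12401039153337479), 8.23978328704834)
red 3362 ((0.5311477184295654, -0.327528715133667), (0.1278117299079895, 0.13251806795597076), 8.487170219421387)
side handle 389 0.040119288838300286 0.10151249063460739 [0.58764788 0.22773775] [0.58568335 0.22508342 0.01228553]
 top mean [0.58525849 0.2232456  0.09845008] 81
 foot 344 [0.58497972 0.22439112 0.01966738]
 block ((0.43543529510498047, 0.2296123206615448), (0.10685243457555771, 0.10373778641223907), 86.06538391113281) 0.03882914636821006
 bore bottom [0.4266865  0.21574953 0.01231041] 546
green 4284 ((0.5254842042922974, -0.1913222372531891), (0.16423918306827545, 0.13551153242588043), 8.521855354309082)
red 5187 ((0.5444432497024536, -0.3121640086174011), (0.16698110103607178, 0.12537001073360443), 9.818338394165039)
```

```bash
python3 -c "
import cv2
a=cv2.imread('top.png')[180:360,130:360];cv2.imwrite('pics/crop.png',cv2.resize(a,None,fx=3,fy=3,interpolation=2))"
```

```text
(no output)
```

View pics/crop.png

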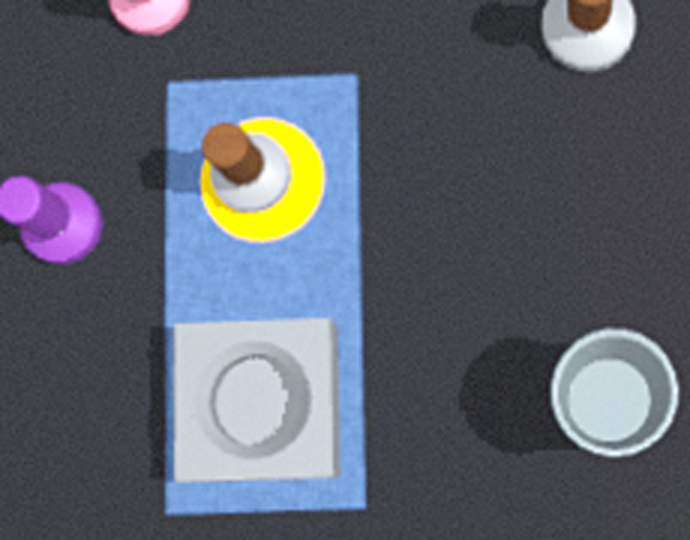

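The crop confirms the choice: a brown handle and steel foot on the yellow spot, with the bore just below it. I'll move above it and check with the wrist camera.

```bash
python3 -m crank '[[[2,1.1,0,0],[4,2.2,0,0],[6,3.3,0,0],[8,4.3,0,0],[10,5.4,0,0],[12,6.5,0,0],[14,7.5,0,0],[16,8.6,0,0],[17.5,9.4,0,0],[18.5,10,0,0],[18.5,10,0,0],[18.5,10,0,0]]]' 0 30
cat > look.py <<'E'
from h import *
import sys
nm=sys.argv[1]
p,d,c,R,t=wristcam(); np.save("w_d.npy",d); cv2.imwrite(f"pics/{nm}.png",p[:,:,::-1])
W=cloud(d,c,R,t); hsv=cv2.cvtColor(p,cv2.COLOR_RGB2HSV);H,S,V=cv2.split(hsv);z=W[...,2]
br=(H<15)&(S>90)&(V<170)&(z>.03)
n,l,st,_=cv2.connectedComponentsWithStats(br.astype(np.uint8))
for i in range(1,n):
    if st[i,4]>150:
        P=W[l==i]; zt=np.nanpercentile(P[:,2],98); T=P[P[:,2]>zt-.004]
        r=cv2.minEnclosingCircle(T[:,:2].astype(np.float32)); print("brown",st[i],zt,"topmean",T.mean(0),"enc",r)
print({k:v for k,v in arm.get_state().items() if k in("eef_pos","ee_rot","q","force","width","t")})
E
python3 look.py w1
```

```text
t: 1.9
eef_pos: [0.5865, 0.2245, 0.2265]
ee_rot: [-3.142, 0.0, -0.378]
force: [-0.7, 1.5, 0.6]
width: 0.0875
gripper_force: 0.0
brown [ 530    0   74   42 1784] 0.09890943892624733 topmean [0.66564743 0.00280712 0.09734943] enc ((0.666560709476471, -0.002196701243519783), 0.012798836454749107)
brown [301 198  36  27 418] 0.0983997403597944 topmean [0.60191306 0.22385939 0.09718664] enc ((0.5956483483314514, 0.225111186504364), 0.013361440040171146)
{'t': 1.95, 'q': array([ 6.76614553e-01,  2.82012651e-01, -9.79846284e-02, -1.34741823e-04,
       -1.19069521e+00,  5.16877086e-01]), 'eef_pos': array([0.5863089 , 0.22491907, 0.22661261]), 'ee_rot': array([-3.14144055e+00,  5.74739788e-05, -3.77354668e-01]), 'force': array([ 0.11879998,  0.15162067, -0.20597119]), 'width': 0.08763539354883021}
```

View pics/w1.png

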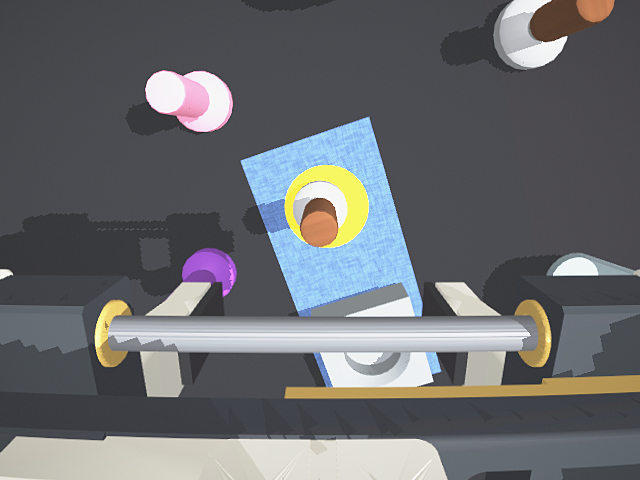

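The wrist view shows the handle top at about (319,228) on the yellow spot (327,207), with the gripper fingers on either side. The bright top face was left out of the mask, so I'll recompute with it included.

```bash
sed -i 's/(V<170)&(z>.03)/(z>.03)/' look.py; sed -i 's/"topmean",T.mean(0)/"topmean",T.mean(0),"med",np.median(T,0)/' look.py
cat >> look.py <<'E'
yl=(H>22)&(H<35)&(S>90)&(z<.02)
if yl.sum()>200: P=W[yl]; print("yellow",cv2.minEnclosingCircle(P[:,:2].astype(np.float32)))
ft=(S<50)&(z>.015)&(z<.032)&(abs(W[...,0]-.587)<.04)&(abs(W[...,1]-.225)<.04)
if ft.sum()>50: print("foot",circ(W[ft][:,:2]),cv2.minEnclosingCircle(W[ft][:,:2].astype(np.float32)),ft.sum())
bl=(S<50)&(z>.036)&(z<.044)&(abs(W[...,0]-.436)<.07)&(abs(W[...,1]-.229)<.07)
if bl.sum()>50: print("block",cv2.minAreaRect(W[bl][:,:2].astype(np.float32)))
E
python3 look.py w2
```

```text
brown [ 531    0   84   42 2410] 0.10094064661117554 topmean [ 0.66546851 -0.00482975  0.09961257] med [ 0.66550604 -0.00424229  0.09972225] enc ((0.6702581644058228, -0.007526092231273651), 0.015006079338490963)
brown [ 301  198   38   49 1443] 0.10147564892364129 topmean [0.59166766 0.22654565 0.09998861] med [0.59171231 0.22655818 0.10001436] enc ((0.5913571715354919, 0.22654932737350464), 0.014371173456311226)
{'t': 2.0, 'q': array([ 6.76981446e-01,  2.81963090e-01, -9.79837078e-02, -1.02333023e-04,
       -1.19071048e+00,  5.16990443e-01]), 'eef_pos': array([0.58623008, 0.22512258, 0.22664842]), 'ee_rot': array([-3.14142480e+00,  1.38866114e-05, -3.76862395e-01]), 'force': array([0.11576359, 0.3377892 , 0.8077916 ]), 'width': 0.08739460455821592}
yellow ((0.5874870419502258, 0.2212933748960495), 0.04204900562763214)
foot [0.5894795  0.22758472 0.02179641] ((0.5909273028373718, 0.226593479514122), 0.026402954012155533) 1160
block ((0.4379923641681671, 0.22987186908721924), (0.10038751363754272, 0.10112541913986206), 86.47876739501953)
```

```bash
python3 -m crank '[[[0.16,-0.13,0,0],[0.16,-0.13,1.5,0],[0.16,-0.13,3,0],[0.16,-0.13,4.5,0],[0.16,-0.13,5.6,0],[0.16,-0.13,6.3,0],[0.16,-0.13,6.8,0],[0.16,-0.13,6.8,0],[0.16,-0.13,6.8,0]]]' 0 30 && python3 -m crank '[[[0,0,0,0],[0,0,0,0],[0,0,0,0],[0,0,0,0],[0,0,0,0],[0,0,0,0],[0,0,0,0],[0,0,0,0]]]' 1 35
```

```text
t: 3.12
eef_pos: [0.5922, 0.2264, 0.0576]
ee_rot: [-3.14, -0.001, -0.378]
force: [-0.6, -1.0, 0.7]
width: 0.088
gripper_force: 0.0
t: 4.12
eef_pos: [0.5915, 0.2258, 0.0565]
ee_rot: [3.141, 0.0, -0.378]
force: [0.2, -0.2, -0.2]
width: 0.0299
gripper_force: 35.0
```

```bash
python3 -m crank '[[[0,0,-1,0],[0,0,-2,0],[0,0,-3.2,0],[-1,0.4,-3.2,0],[-2.5,0.9,-3.2,0],[-4,1.5,-3.2,0],[-5.2,1.9,-3.2,0],[-5.8,2.14,-3.2,0],[-5.8,2.14,-3.2,0],[-5.8,2.14,-3.2,0]]]'; python3 look.py w3
```

```text
t: 5.38
eef_pos: [0.4378, 0.23, 0.1366]
ee_rot: [-3.141, -0.0, -0.378]
force: [-0.1, 0.8, -4.0]
width: 0.0293
gripper_force: 35.0
brown [ 287  262   72   54 3042] 0.1741624232724208 topmean [0.45038541 0.22607321 0.17268697] med [0.45086782 0.22574872 0.17242306] enc ((0.44861096143722534, 0.22676166892051697), 0.008475380018353462)
brown [ 280  353   86   34 2515] 0.18147190766101728 topmean [0.43439301 0.23221298 0.1802249 ] med [0.43426046 0.23235866 0.18025281] enc ((0.4366564452648163, 0.23112192749977112), 0.014473662711679935)
{'t': 5.425, 'q': array([ 8.81973311e-01,  1.43499187e-01, -5.04175464e-01,  2.06213022e-04,
       -9.22954633e-01,  3.10601185e-01]), 'eef_pos': array([0.43785915, 0.22994982, 0.13650164]), 'ee_rot': array([-3.14148388e+00, -2.07633988e-04, -3.78097413e-01]), 'force': array([ 0.11367238,  1.00728062, -3.67860483]), 'width': 0.02949239942731359}
yellow ((0.5873562693595886, 0.22146087884902954), 0.04210912063717842)
block ((0.439696729183197, 0.23006698489189148), (0.1003057137131691, 0.09657852351665497), 86.66644287109375)
```

View pics/w3.png

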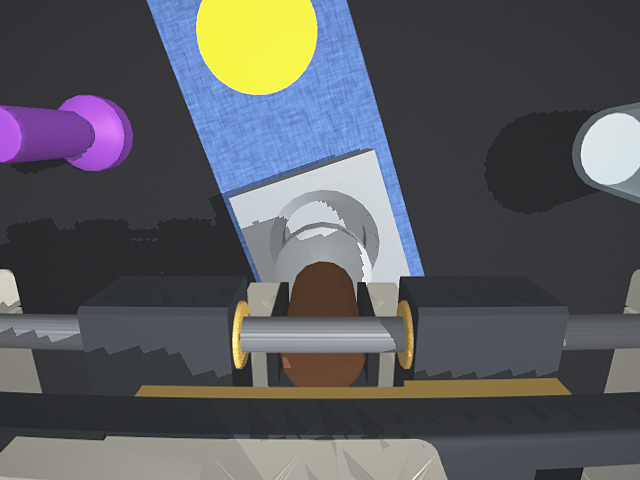

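The wrist view shows the tamper held upright at (320,325) over the bore (325,235), and the empty yellow spot at (257,35). The fix from the yellow spot puts the bore at (0.4376, 0.2301), so I'm lined up to lower it.

```bash
python3 -m crank '[[[0,0,0.6,0],[0,0,1.2,0],[0,0,1.5,0],[0,0,1.7,0],[0,0,1.8,0],[0,0,1.9,0],[0,0,2,0],[0,0,2,0]]]'
```

```text
t: 6.42
eef_pos: [0.4371, 0.2297, 0.0866]
ee_rot: [-3.142, -0.0, -0.378]
force: [1.0, 0.2, -3.2]
width: 0.0297
gripper_force: 35.0
```

```bash
python3 -m crank '[[[0,0,0.15,0],[0,0,0.3,0],[0,0,0.4,0],[0,0,0.5,0],[0,0,0.58,0],[0,0,0.64,0],[0,0,0.68,0],[0,0,0.68,0]]]'
```

```text
t: 7.42
eef_pos: [0.4371, 0.2297, 0.0695]
ee_rot: [3.142, 0.0, -0.378]
force: [0.9, 0.1, -4.1]
width: 0.0299
gripper_force: 35.0
```

```bash
python3 -m crank '[[[0,0,0.02,0],[0,0,0.04,0],[0,0,0.06,0],[0,0,0.06,0],[0,0,0.06,0]]]'
```

```text
t: 8.05
eef_pos: [0.4372, 0.2297, 0.0684]
ee_rot: [-3.141, -0.0, -0.378]
force: [-2.2, -1.1, 5.4]
width: 0.0296
gripper_force: 35.0
```

It sits fully home: the foot met the bottom at the expected height, 12 mm above where it was gripped, with an upward reaction. So it goes in the green half. I'll lift it high over the beaker and carry it across.

```bash
python3 -m crank '[[[0,0,0.03,0],[0,0,0.03,0],[0,0,0.03,0],[0,0,-1,0],[0,0,-2,0],[0,0,-3.5,0],[0,0,-5,0],[0,0,-5.4,0],[0,0,-5.4,0],[0,0,-5.4,0]]]' && python3 -m crank '[[[1,1.6,0,0],[2,3.2,0,0],[3,4.9,0,0],[4,6.5,0,0],[5,8.1,0,0],[6,9.7,0,0],[7,11.3,0,0],[8,13,0,0],[9,14.6,0,0],[9.4,15.25,0,0],[9.4,15.25,0,0],[9.4,15.25,0,0]]]'
python3 - <<'E'
from h import *
p,d,c,R,t=wristcam();cv2.imwrite("pics/w4.png",p[:,:,::-1]);W=cloud(d,c,R,t);H,S,V=cv2.split(cv2.cvtColor(p,cv2.COLOR_RGB2HSV));z=W[...,2]
for n,m in(("g",(H>55)&(H<95)&(S>80)),("r",((H<6)|(H>174))&(S>150))):
    for lo,hi in((0,.012),(.03,.042)):
        k=m&(z>lo)&(z<hi)
        if k.sum()>50:print(n,lo,k.sum(),cv2.minAreaRect(W[k][:,:2].astype(np.float32)))
print(arm.get_state()["eef_pos"])
E
```

```text
t: 9.3
eef_pos: [0.4363, 0.2291, 0.2013]
ee_rot: [3.139, 0.001, -0.378]
force: [0.6, -0.2, -5.3]
width: 0.0296
gripper_force: 35.0
t: 10.8
eef_pos: [0.5144, -0.2107, 0.2022]
ee_rot: [3.141, 0.002, -0.378]
force: [0.4, 0.7, -4.1]
width: 0.0295
gripper_force: 35.0
g 0 9202 ((0.5126546621322632, -0.2531159520149231), (0.13509604334831238, 0.23264455795288086), 8.120552062988281)
g 0.03 2480 ((0.5117732286453247, -0.2047685980796814), (0.12093143165111542, 0.1151098981499672), 8.351814270019531)
r 0 14652 ((0.5233995318412781, -0.32951614260673523), (0.13400958478450775, 0.1243286207318306), 8.22963809967041)
r 0.03 3875 ((0.5287257432937622, -0.31928551197052), (0.12077827751636505, 0.1155690997838974), 8.35958194732666)
[ 0.5145703  -0.21047053  0.20255191]
```

View pics/w4.png

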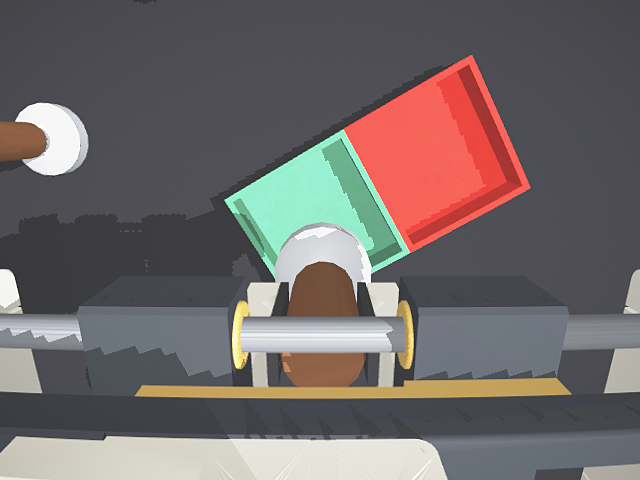

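The tamper hangs over the green half, around (320,230), with the red half at (440,155) and the other tamper undisturbed at (50,140). The rim centres the green half on (0.512, -0.205), so I'll shift slightly and lower it.

```bash
python3 -m crank '[[[-0.17,-0.17,0,0],[-0.17,-0.17,1.5,0],[-0.17,-0.17,3,0],[-0.17,-0.17,4.2,0],[-0.17,-0.17,5,0],[-0.17,-0.17,5.3,0],[-0.17,-0.17,5.45,0],[-0.17,-0.17,5.55,0],[-0.17,-0.17,5.6,0],[-0.17,-0.17,5.62,0],[-0.17,-0.17,5.62,0],[-0.17,-0.17,5.62,0]]]'
```

```text
t: 12.35
eef_pos: [0.5126, -0.2059, 0.0627]
ee_rot: [-3.142, -0.0, -0.378]
force: [-0.7, 0.7, -4.6]
width: 0.0293
gripper_force: 35.0
```

```bash
python3 -m crank '[[[0,0,0.02,0],[0,0,0.04,0],[0,0,0.05,0],[0,0,0.05,0],[0,0,0.05,0]]]'
```

```text
t: 12.98
eef_pos: [0.5125, -0.2059, 0.0615]
ee_rot: [3.142, -0.0, -0.378]
force: [-0.6, 0.8, 0.3]
width: 0.0297
gripper_force: 35.0
```

```bash
python3 -m crank '[[[0,0,0,0],[0,0,0,0],[0,0,0,0],[0,0,0,0],[0,0,0,0],[0,0,0,0],[0,0,0,0],[0,0,0,0]]]' 0 && python3 -m crank '[[[0,0,-1,0],[0,0,-2,0],[0,0,-3.5,0],[0,0,-5,0],[-2,0,-6,0],[-4,0,-6,0],[-4,0,-6,0],[-4,0,-6,0]]]' && python3 look.py w5 | head -4
```

```text
t: 13.98
eef_pos: [0.5125, -0.2058, 0.0613]
ee_rot: [3.142, 0.0, -0.378]
force: [-0.2, -0.4, 0.4]
width: 0.0875
gripper_force: 0.0
t: 14.98
eef_pos: [0.4199, -0.1689, 0.2119]
ee_rot: [-3.141, -0.001, -0.377]
force: [0.7, 0.4, -0.2]
width: 0.0877
gripper_force: 0.0
brown [   0    0   42   29 1047] 0.07734435888442177 topmean [ 0.65887452 -0.01669662  0.07616374] med [ 0.65900816 -0.0169217   0.07610482] enc ((0.6586877107620239, -0.015269612893462181), 0.006314834114164114)
brown [ 353    0  191  132 2414] 0.036675431483989114 topmean [ 0.49861057 -0.31301535  0.03500322] med [ 0.48836606 -0.30200612  0.03503007] enc ((0.5257289409637451, -0.3191676139831543), 0.08103195577859879)
brown [ 301   70   44   50 1660] 0.10659477137203813 topmean [ 0.51149916 -0.20446032  0.1049067 ] med [ 0.51151889 -0.2044776   0.10493312] enc ((0.5115479826927185, -0.20444431900978088), 0.014508918859064579)
{'t': 15.025, 'q': array([ 5.50164210e-02, -4.91756391e-03, -4.77054756e-01,  1.94098815e-04,
```

View pics/w5.png

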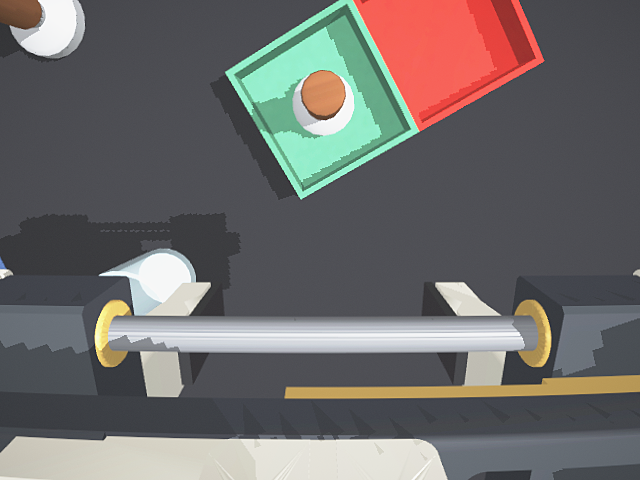

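The tamper stands upright in the green half at (323,100), its top at z = 0.105. The gripper is clear, and the other tamper is where it was, at (45,20).

```bash
python3 -c "
from station import arm
print(arm.job_done())"
```

```text
the job is handed in; nothing more can be done
None
```

The tamper on the blue mat went fully home in the gauge bore, so I stood it upright in the green half of the tray, left the other tamper alone, and handed the job in at about 15 s.

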